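# Lay the wall cabinet on its back on the assembly board

### The arm

A 6-joint arm with a two-finger parallel gripper is mounted at the origin on a cart in front of the work surface, level with it; the furniture and walls round the work are solid. World frame = base frame: x ahead of the robot, y to its left, z up, the work surface at z = 0. Lengths are in m, angles in rad, forces in N, time in s.
With the tool pointing down it reaches from about 0.3 to 0.875 m from the base axis. Payload 6.4 kg.
Tool frame: the origin (TCP) lies between the finger pads; the fingertips stand 25 mm ahead of it and the grasp point (between the pads) lies 6 mm ahead of it; z points along the fingers, y is the line along which they close (so a half turn about z gives the same grasp; the last joint's range is limited). The gripper opens to 88 mm and grips with 3 to 60 N. Pads are 18 mm wide; open, the fingers measure 123 mm over their backs; the gripper's body (75 mm by 187 mm) begins 45 mm behind the grasp point.
Start: joints at [0.921, 0.181, 1.607, -0, 1.354, -0.206], TCP at [0.247, 0.519, 0.264] pointing down, gripper open.
Joint ranges: [-2.99, 2.99], [-0.89, 2.07], [0.3, 2.58], [-1.14, 4.28], [0, 2.63], [-3.12, 3.12]. Speed limits (rad/s): [2.57, 2.57, 3.01, 3.14, 3.14, 3.14].

### API

Orientations are given as [roll, pitch, yaw] about the fixed x, y, z axes, in that order (R = Rz(yaw) Ry(pitch) Rx(roll)).
In Python, from cell import r gives the robot as it stands. Calls block until the motion is done:
- r.move_to(position, orientation): joint-space move of the TCP to a pose.
- r.movel(position, attitude=None, vel=0.15): straight line of the TCP; attitude=None keeps the orientation; vel is the mean speed in m/s.
- r.set_joints(angles): joint-space move.
- r.grip(opening, strength=None): finger opening in m; strength is the grip in N (None keeps the last); returns when the fingers have stopped.
- r.sleep(seconds).
- r.solve_ik(position, orientation): joint angles nearest the present ones, or None.
- r.state(): the state.
- r.grab_frame(name): name is "scene" or "side" or "wrist"; returns a dict with "color" (420x560x3 uint8, blue, green, red), "fov_y" (degrees; the focal length in pixels is half the picture's height over the tangent of half this angle, whatever the lens; pixels are square), "cx", "cy" (the principal point, pixels), "rvec" (rotation vector, rad) and "tvec" (3), from world to camera coordinates, as OpenCV has them. Camera axes: x right, y down, z forward; pixel columns grow to the right and rows downward; lengths in m; the calibration is good to about 2 mm. A picture is of the moment at which its call begins. There is no depth.
A pose or a line that the arm cannot do raises r.IKError and nothing moves.
- r.job_done(): hands the job in; it is judged then, once.
Trained networks look in a picture, given as the dict that the camera call returned (one of the last four; its "shot" number tells which), for a name from the list of things; names that differ only in an ending like _2 or _b are one class to them, and where a whole thing is asked for, a point or a joint stands for the part that bears it (a point fixed in the world has none). Each returns a list of dicts, best first, with "confidence" (0 to 1); they miss things now and then, are a little off and sometimes report something else, mostly with a low value. They report only what shows in the picture. A call takes as long as a camera call. They do not tell look-alikes from the thing itself.
- r.spot_in(picture, target): "bbox" ([centre column, centre row, width, height] in pixels, round what is visible of it).
- r.place_of(picture, target): "location" ([column, row] in pixels: a listed point, or the origin of a listed thing).
The state is a dict: "t": time; "q": joint angles; "qvel": joint speeds; "effort": joint torques, N m; "tcp_pos": TCP position; "tcp_rot": TCP orientation; "wrist_force": force on the tool from outside, world axes, zero at the start; "moment": the same for the moment, N m; "gripper_width": finger opening in m; "gripper_force": force on a finger pad.
Only numpy, scipy, OpenCV 4.12 (cv2) and the standard library are available. Lean on these libraries where they do the work, as an engineer would, in place of code of your own. Each camera call takes 0.05 s, during which the arm holds its last target. There are 200 camera calls.

### The job

Lay the small wall cabinet on its back on the green assembly board so its door can be worked on: first slide it, still standing, up to the board until its foot is flush against the board's near edge, then push its top so that it tips over that edge and lands door up on the board. Finally push it along the board until its top end rests flush against the wooden stop lath, with all of it on the board, and leave the screw tray, bit case and tape measure where they are.

Things in the scene. Friction and masses are not known exactly. Their poses are not given: they have to be found in the camera images.
- cabinet: sage-green wall cabinet, a closed box: 95 mm deep (x), 150 wide (y), 220 high (z), 0.65 to 0.95 kg. Origin: centre of its underside. -x is the front (door, shut for good), +x the flat brown back. On the door's right edge at half height (y -55, z 110 mm) a 20 mm steel knob stands out 20 mm. Pushed under 60 mm up (lean the tool back about 30 degrees) it slides; high up it tips
- cabinet_top (a point): centre of the cabinet's top end face (220 mm along its z from its origin). Once tipped over the board's edge the cabinet lies with its foot about 18 mm outside that edge, so its top end is then about 40 mm short of the stop lath
- cabinet_back_edge (a point): middle of the cabinet's lower back edge, which the board is to block (47.5 mm along its x from its origin). At the start the cabinet stands on the bench, back to the board, this edge 25 to 45 mm short of the board, up to 30 mm to one side of its middle, turned up to 0.15 rad from square
- board_edge (a point): near edge of the assembly board, a sage-green panel 290 long x 235 wide x 18 mm fixed flat on the bench. Point: middle of the top of the edge facing the robot (z = 18 mm); y runs along the board away from the robot, x across it to the right. Across the board lies a fixed stop, a beech lath 160 x 22 x 14 mm: its near face is at y = 242 mm
- screw_tray: bystander: small open brown carton of black screws, 70 x 85 x 35 mm, loose beside the board; origin centre of underside
- bit_case: bystander: black case with an orange label, 95 x 130 x 41 mm, loose beside the board; origin centre of underside
- tape_measure: bystander: yellow tape measure, 61 x 83 x 36 mm, loose on the bench to the right of the cabinet; origin centre of underside
Mind the look-alikes: they are no part of the job. Leave any purple or red look-alike of the cabinet alone.

How it is judged:
By the outcome, as a careful person would: the job done as asked, in the order asked, and still so for the second after the job is handed in, with the robot touching nothing.
It also fails if it takes over 58 s, if anything falls off the work surface, if the arm or the gripper's body presses on something with over 40 N, if the wrist force passes 120 N, or if a joint passes its speed limit or range.

## Working session

There is one attempt and no reset: what is moved stays moved. The work goes in short steps, each a Python script; the robot and the scene stay as the last script left them, time stands still between calls to the robot, and variables do not carry over. Pictures are saved under pics/ and viewed, at most 10 in all, crops included, and the job is handed in when it is done.

```bash
mkdir -p pics; ls; cat > h.py <<'E'
import numpy as np, cv2
from cell import r
def cam(f):
    h,w=f["color"].shape[:2]; F=h/2/np.tan(np.radians(f["fov_y"])/2)
    K=np.array([[F,0,f["cx"]],[0,F,f["cy"]],[0,0,1]]); R=cv2.Rodrigues(np.array(f["rvec"],float))[0]
    return K,R,np.array(f["tvec"],float).ravel()
def ray(f,p,z):
    K,R,t=cam(f); d=R.T@np.linalg.inv(K)@[p[0],p[1],1]; c=-R.T@t
    return c+d*(z-c[2])/d[2]
def proj(f,P):
    K,R,t=cam(f); q=(K@(R@np.atleast_2d(P).T+t[:,None])).T; return q[:,:2]/q[:,2:]
E
python3 - <<'E'
from h import *
fs={n:r.grab_frame(n) for n in("scene","side")}
cv2.imwrite("pics/a.png",np.hstack([cv2.resize(f["color"],(400,300)) for f in fs.values()]))
for n,f in fs.items():
    cv2.imwrite(f"pics/{n}.png",f["color"]); K,R,t=cam(f); print(n,f["fov_y"],(-R.T@t).round(3))
    for o,z in dict(cabinet=0,cabinet_top=.22,cabinet_back_edge=0,board_edge=.018,screw_tray=0,bit_case=0,tape_measure=0).items():
        for d in r.place_of(f,o): print(o,np.round(d["location"],1),round(d["confidence"],2),ray(f,d["location"],z).round(3))
    for d in r.spot_in(f,"cabinet"): print("box",np.round(d["bbox"]),round(d["confidence"],2))
E
```

```text
pics
scene 48.02479918703414 [0.799 0.894 1.246]
cabinet [275.3 228. ] 0.85 [ 0.583 -0.035  0.   ]
cabinet [228.  337.7] 0.82 [0.797 0.313 0.   ]
cabinet [276.4 291.2] 0.71 [0.632 0.198 0.   ]
cabinet [340.3 271. ] 0.66 [0.423 0.172 0.   ]
cabinet [315.2 179.2] 0.58 [ 0.392 -0.222  0.   ]
cabinet [257.3 236.7] 0.51 [ 0.648 -0.013  0.   ]
cabinet_top [348.2 225.3] 0.81 [0.423 0.163 0.22 ]
cabinet_top [220.1 300.2] 0.8 [0.801 0.315 0.22 ]
cabinet_top [277.9 183.5] 0.75 [ 0.577 -0.032  0.22 ]
cabinet_top [319.1 133.7] 0.71 [ 0.396 -0.219  0.22 ]
cabinet_back_edge [262.7 233.6] 0.94 [ 0.628 -0.022  0.   ]
board_edge [253.6 234.2] 0.89 [ 0.66  -0.013  0.018]
screw_tray [277.  290.6] 0.82 [0.63  0.197 0.   ]
bit_case [227.6 194.1] 0.61 [ 0.714 -0.219  0.   ]
box [281. 207.  50.  87.] 0.9
box [220. 304.  55.  72.] 0.67
box [348. 246.  67.  82.] 0.59
box [321. 154.  54.  70.] 0.56
side 42.64266113028436 [1.812 0.244 1.16 ]
cabinet [331.3 212.4] 0.97 [0.415 0.163 0.   ]
cabinet [370.2 304.6] 0.96 [0.796 0.311 0.   ]
cabinet [220.9 195.6] 0.81 [ 0.389 -0.227  0.   ]
cabinet [264.9 248.4] 0.73 [ 0.625 -0.023  0.   ]
cabinet [268.4 237.5] 0.69 [ 0.574 -0.021  0.   ]
cabinet_top [214.2 146.9] 0.96 [ 0.417 -0.225  0.22 ]
cabinet_top [377.4 246. ] 0.85 [0.792 0.307 0.22 ]
cabinet_top [265.6 182.3] 0.81 [ 0.576 -0.025  0.22 ]
cabinet_top [339.2 160.3] 0.63 [0.426 0.176 0.22 ]
cabinet_back_edge [264.6 245.5] 0.92 [ 0.612 -0.026  0.   ]
board_edge [259.7 250.6] 0.82 [ 0.655 -0.032  0.018]
screw_tray [338.  258.1] 0.96 [0.628 0.205 0.   ]
bit_case [197. 264.] 0.57 [ 0.727 -0.212  0.   ]
tape_measure [207.2 230.9] 0.95 [ 0.577 -0.223  0.   ]
box [265. 211.  50.  80.] 0.94
box [220. 173.  60.  84.] 0.78
box [379. 280.  69.  92.] 0.74
box [332. 186.  54.  84.] 0.64
```

```bash
python3 - <<'E'
import cv2,numpy as np
a=cv2.imread("pics/scene.png"); b=cv2.imread("pics/side.png")
cv2.imwrite("pics/a1.png",cv2.resize(a[120:350,170:400],(600,600),interpolation=cv2.INTER_CUBIC))
cv2.imwrite("pics/b1.png",cv2.resize(b[140:330,150:410],(800,585),interpolation=cv2.INTER_CUBIC))
E
```

```text
(no output)
```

View pics/a1.png

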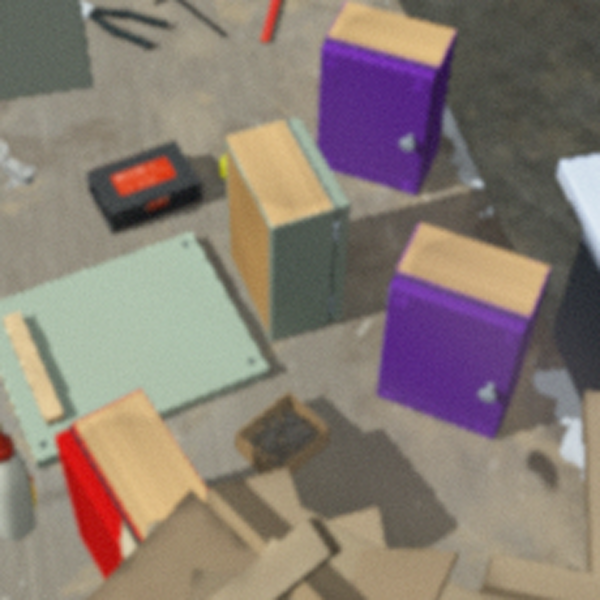

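View pics/b1.png

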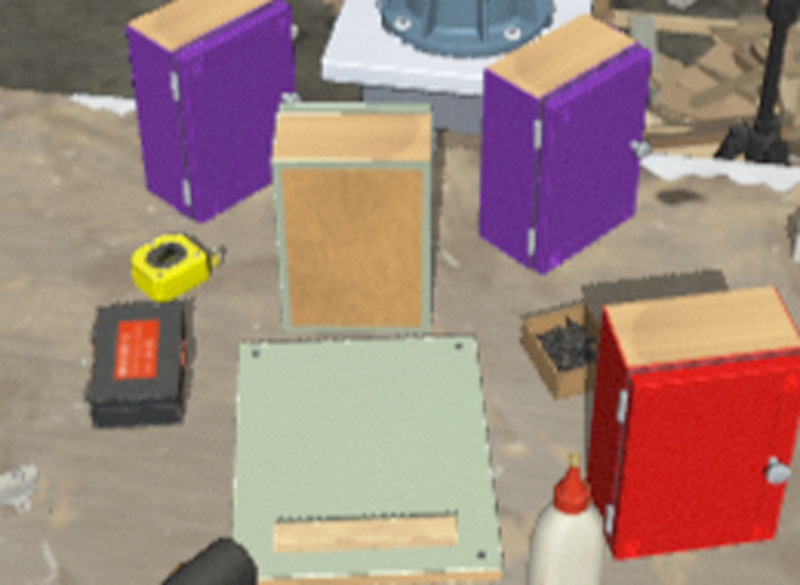

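View pics/a.png

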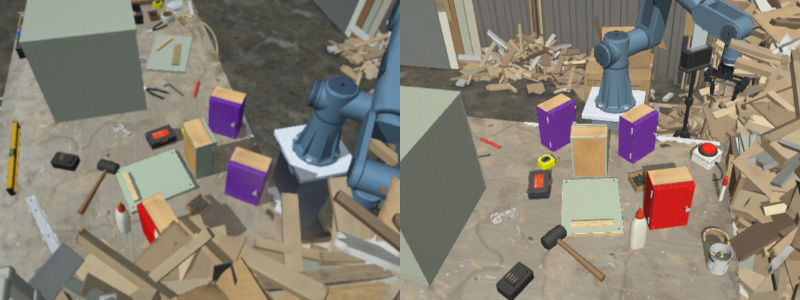

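The job's cabinet is the green one at scene pixel (281,207). The look-alikes are purple at (348,246) and (321,154) and red at (220,304). The close crops confirm this: it is sage-green, its brown back faces the board, and its shape matches. Next I back-project the corner pixels.

```bash
python3 - <<'E'
from h import *
from scipy.optimize import least_squares
fs={n:r.grab_frame(n) for n in("scene","side")}
S=lambda a:np.array(a)/2.6087+[170,120]-.3
D=lambda a:np.array(a)/3.078+[150,140]-.3
def bp(f,P,z): return np.array([ray(f,p,z)[:2] for p in P]).round(3).tolist()
print("purpleL",bp(fs["scene"],S([(395,275),(528,318),(550,267),(424,225)]),.22),bp(fs["side"],D([(485,70),(542,97),(650,48),(590,16)]),.22))
print("purpleR",bp(fs["scene"],S([(325,40),(440,68),(457,30),(345,3)]),.22),bp(fs["side"],D([(128,25),(185,52),(292,0)]),.22))
def fit(mod,obs,x0):
    def res(p):
        c,s=np.cos(p[2]),np.sin(p[2]); out=[]
        for n,o in obs:
            L=np.array([m for m,_ in o],float); W=L.copy(); W[:,0]=p[0]+c*L[:,0]-s*L[:,1]; W[:,1]=p[1]+s*L[:,0]+c*L[:,1]
            out.append((proj(fs[n],W)-np.array([q for _,q in o])).ravel())
        return np.concatenate(out)
    o=least_squares(res,x0,loss="soft_l1"); print(mod,o.x.round(4),"res px",res(o.x).round(1)); return o.x
a,b,h=.0475,.075,.22
s=lambda x,y:S((x,y)); d=lambda x,y:D((x,y))
fit("cab",[("scene",[((a,-b,h),s(228,135)),((-a,-b,h),s(290,119)),((-a,b,h),s(349,207)),((a,b,h),s(275,225)),((a,b,0),s(273,338)),((-a,b,0),s(343,320))]),
 ("side",[((a,b,h),d(432,163)),((a,-b,h),d(275,163)),((a,b,0),d(430,330)),((a,-b,0),d(286,328)),((-a,b,h),d(433,105)),((-a,-b,h),d(281,104))])],[.578,-.028,0])
# board: local x along board (away), y to left, origin near-edge middle
w,z=.1175,.018
fit("board",[("scene",[((0,-w,z),s(195,235)),((0,w,z),s(271,370)),((.29,w,z),s(40,460)),]),
 ("side",[((0,-w,z),d(240,343)),((0,w,z),d(475,337)),((.29,w,z),d(500,572))])],[.657,-.02,0])
E
```

```text
purpleL [[0.496, 0.146], [0.378, 0.23], [0.331, 0.172], [0.445, 0.087]] [[0.454, 0.081], [0.491, 0.142], [0.387, 0.24], [0.338, 0.175]]
purpleR [[0.477, -0.23], [0.352, -0.15], [0.31, -0.213], [0.434, -0.293]] [[0.435, -0.296], [0.473, -0.224], [0.359, -0.139]]
cab [ 0.5736 -0.0272  0.164 ] res px [-1.7  0.3  3.5 -1.8  1.  -1.4 -1.1  1.  -0.6  1.9 -0.3 -0.2  0.7 -0.8
 -0.7 -1.   0.8  0.8 -0.5  1.2  0.3 -1.4 -0.4 -1.2]
board [ 0.6468 -0.0125  0.2127] res px [-0.6 -1.5 -0.8 -0.4 -2.1 -0.2  0.5 -0.6  0.9 -0.8  0.5 -1.4]
```

Scene crop: the board's near corners are at about (245,210) and (273,262), the lath is on its far part, and the tape measure sits behind the cabinet. The fit puts the back edge 28 mm short of the board, nearly centred and about 0.05 rad off square, which agrees with the description. Next I check IK and approach.

```bash
cat >> h.py <<'E'
B=np.array([.6468,-.0125]); PSI=.205
def pose(c,psi,lam=np.pi/4):
    """TCP pose putting the fingertips' leading edge at c (x,y,z)"""
    f=.025*np.sin(lam)+.009*np.cos(lam); u=-.025*np.cos(lam)+.009*np.sin(lam)
    return [c[0]-f*np.cos(psi),c[1]-f*np.sin(psi),c[2]-u],[np.pi,-lam,psi]
def bd(s,l,z,psi=PSI):  # board frame -> world
    return [B[0]+s*np.cos(psi)-l*np.sin(psi),B[1]+s*np.sin(psi)+l*np.cos(psi),z]
def st(tag=""):
    s=r.state(); print(tag,"t",round(s["t"],2),"tcp",np.round(s["tcp_pos"],3),"F",np.round(s["wrist_force"],1),"qd",np.round(s["q"],2))
E
python3 - <<'E'
from h import *
c,ps=np.array([.5736,-.0272]),.18
u=np.array([np.cos(ps),np.sin(ps)]); n=np.array([-u[1],u[0]])
pre=c-u*(.0475+.028)+n*.006
for z in(.33,.03): print(r.solve_ik(*pose([*pre,z],ps)))
st(); r.grip(.088)
s=r.state(); r.movel([*s["tcp_pos"][:2],.37])
r.move_to(*pose([*pre,.33],ps)); st("above")
r.movel(pose([*pre,.03],ps)[0],vel=.2); st("low")
f=r.grab_frame("side");g=r.grab_frame("scene")
cv2.imwrite("pics/c.png",np.hstack([cv2.resize(x["color"][90:330,150:420],(400,356)) for x in(f,g)]))
E
```

```text
[-0.6926989  -0.59119481  2.25585407  0.68622618  1.02538013  0.46875254]
[-0.6926989   0.22916013  2.4350517   1.71526252  0.57924595 -0.87239001]
 t 1.0 tcp [0.247 0.519 0.264] F [ 1.5 -1.3  0.3] qd [ 0.92  0.18  1.61 -0.    1.35 -0.21]
above t 4.24 tcp [ 0.475 -0.039  0.342] F [-0.1 -0.   0.1] qd [-0.69 -0.59  2.26  0.69  1.03  0.47]
low t 6.06 tcp [ 0.475 -0.039  0.041] F [-0.2  0.1  0.5] qd [-0.69  0.23  2.44  1.71  0.58 -0.87]
```

View pics/c.png

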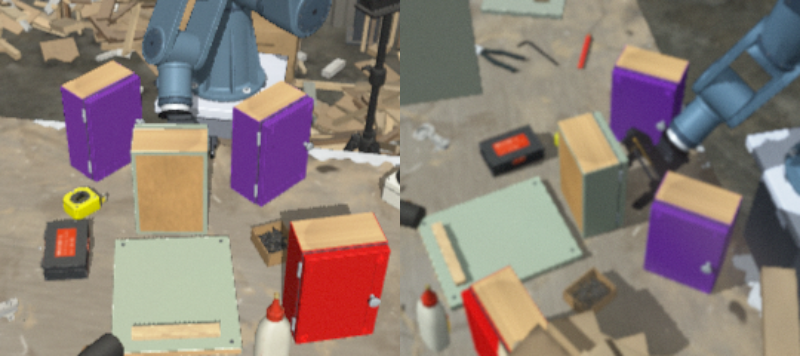

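The left panel (side view) and the right panel (scene view) show the open fingers low behind the door, and the gripper clear of both purple cabinets. Now I slide until contact.

```bash
python3 - <<'E'
from h import *
for s in(-.115,-.105):
    p,a=pose(bd(s,.003,.03),PSI); r.movel(p,a,vel=.06); st(s)
for s in np.arange(-.102,-.08,.002):
    p,a=pose(bd(s,.003,.03),PSI); r.movel(p,a,vel=.04)
    F=np.array(r.state()["wrist_force"]); st(round(s,3))
    if np.hypot(*F[:2])>18: break
fs=[r.grab_frame("side"),r.grab_frame("scene")]
cv2.imwrite("pics/d.png",np.hstack([cv2.resize(fs[0]["color"][160:280,200:330],(400,369),interpolation=2),cv2.resize(fs[1]["color"][140:280,190:340],(400,369),interpolation=2)]))
for f in fs:
    for o,z in dict(cabinet_back_edge=0,cabinet_top=.22).items():
        for d in r.place_of(f,o)[:3]: print(o,round(d["confidence"],2),ray(f,d["location"],z).round(3))
E
```

```text
-0.115 t 6.9 tcp [ 0.51  -0.038  0.041] F [-1.4 -0.6  0.2] qd [-0.62  0.28  2.35  1.71  0.55 -0.81]
-0.105 t 7.22 tcp [ 0.52  -0.036  0.041] F [-0.2  0.2  0.4] qd [-0.6   0.29  2.33  1.71  0.54 -0.8 ]
-0.102 t 7.47 tcp [ 0.522 -0.035  0.041] F [-3.8 -1.3  2.1] qd [-0.59  0.3   2.32  1.72  0.54 -0.8 ]
-0.1 t 7.72 tcp [ 0.524 -0.035  0.041] F [-5.4 -1.2  1.8] qd [-0.59  0.3   2.32  1.72  0.53 -0.79]
-0.098 t 7.97 tcp [ 0.526 -0.034  0.041] F [-5.7 -2.1  1.8] qd [-0.58  0.3   2.31  1.72  0.53 -0.79]
-0.096 t 8.22 tcp [ 0.528 -0.034  0.041] F [-4.8 -1.   2.8] qd [-0.58  0.31  2.31  1.72  0.53 -0.79]
-0.094 t 8.47 tcp [ 0.53  -0.034  0.041] F [-13.1  -3.6   9.7] qd [-0.58  0.31  2.3   1.72  0.53 -0.79]
-0.092 t 8.72 tcp [ 0.53  -0.033  0.041] F [-33.6 -10.6  26.1] qd [-0.57  0.31  2.3   1.72  0.52 -0.78]
cabinet_back_edge 0.64 [ 0.639 -0.021  0.   ]
cabinet_top 0.96 [0.805 0.31  0.22 ]
cabinet_top 0.94 [ 0.592 -0.015  0.22 ]
cabinet_top 0.94 [ 0.386 -0.221  0.22 ]
cabinet_back_edge 0.97 [ 0.644 -0.016  0.   ]
cabinet_top 0.87 [ 0.598 -0.022  0.22 ]
cabinet_top 0.86 [0.804 0.319 0.22 ]
cabinet_top 0.74 [ 0.393 -0.22   0.22 ]
```

View pics/d.png

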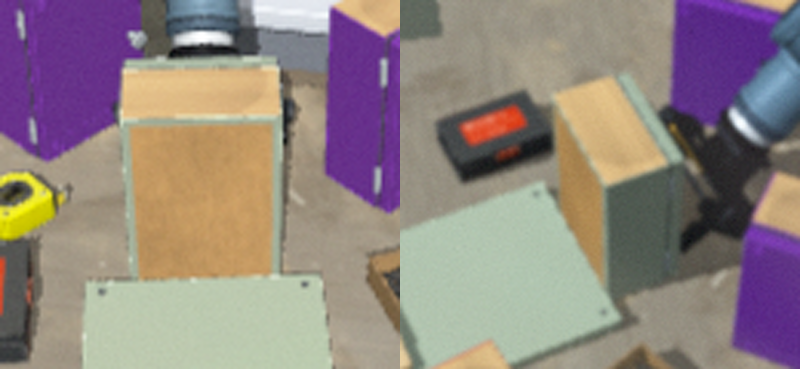

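The side panel shows the foot's back edge meeting the board edge squarely, at about (135–280, 278). The force rise at s = −0.094 agrees, so the foot is flush. Next I tip it along the arc.

```bash
python3 - <<'E'
from h import *
L=.002
def go(s,z,vel): p,a=pose(bd(s,L,z),PSI); r.movel(p,a,vel=vel)
go(-.145,.03,.15); go(-.145,.197,.2); go(-.10,.197,.12); st("pre")
for th in np.radians([4,10,16,21,25,28,30,32,34,36]):
    s=-.095*np.cos(th)+.179*np.sin(th); z=.018+.179*np.cos(th)+.095*np.sin(th)
    go(s,z,.05); st(round(np.degrees(th)))
    F=np.array(r.state()["wrist_force"])
    if th>.45 and np.hypot(*F[:2])<.6: break
r.sleep(.6)
s=r.state()["tcp_pos"]; r.movel([s[0]-.03,s[1]-.006,s[2]+.04],vel=.15); st("end")
fs=[r.grab_frame("side"),r.grab_frame("scene")]
cv2.imwrite("pics/e.png",np.hstack([cv2.resize(fs[0]["color"][160:340,190:370],(400,400),interpolation=2),cv2.resize(fs[1]["color"][150:330,160:340],(400,400),interpolation=2)]))
E
```

```text
pre t 11.05 tcp [ 0.524 -0.035  0.207] F [-0.4  0.3 -0. ] qd [-0.59 -0.2   2.3   0.95  0.67  0.12]
4 t 11.57 tcp [ 0.543 -0.032  0.215] F [-1.2 -1.   2. ] qd [-0.55 -0.17  2.26  0.93  0.65  0.16]
10 t 12.15 tcp [ 0.562 -0.028  0.222] F [-1.  -1.   0.5] qd [-0.51 -0.13  2.21  0.91  0.63  0.21]
16 t 12.72 tcp [ 0.582 -0.024  0.227] F [-0.9 -0.   1.3] qd [-0.48 -0.09  2.16  0.89  0.61  0.26]
21 t 13.22 tcp [ 0.599 -0.02   0.23 ] F [-0.  -0.4 -0.1] qd [-0.45 -0.06  2.12  0.87  0.59  0.29]
25 t 13.66 tcp [ 0.613 -0.017  0.232] F [-0.3  0.3  0.8] qd [-0.43 -0.03  2.09  0.86  0.58  0.32]
28 t 14.02 tcp [ 0.623 -0.015  0.232] F [-0.   0.1  0.5] qd [-0.41 -0.    2.06  0.86  0.57  0.33]
end t 15.1 tcp [ 0.593 -0.022  0.272] F [-0.5  0.1  0.2] qd [-0.46 -0.14  2.1   0.77  0.67  0.42]
```

View pics/e.png

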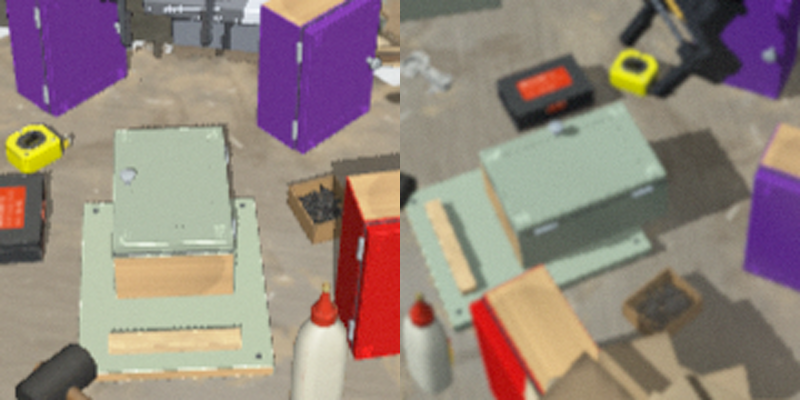

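The cabinet lies door up on the board with its foot just outside the edge: top end at about y = 250–295 in the side panel, lath at (175,340). The bystanders are untouched. Now I push the foot towards the lath.

```bash
python3 - <<'E'
from h import *
L=.0
PS=.21
def go(s,z,vel): p,a=pose(bd(s,L,z),PS); r.movel(p,a,vel=vel)
go(-.10,.25,.2); go(-.10,.055,.2); go(-.035,.055,.12); st("pre")
go(-.01,.055,.05); st(); go(.010,.055,.05); st()
for s in np.arange(.013,.034,.002):
    go(s,.055,.04); st(round(s,3))
    F=np.array(r.state()["wrist_force"])
    if np.hypot(*F[:2])>22: break
go(s-.006,.055,.05); go(-.05,.055,.12); go(-.08,.28,.2); st("end")
fs=[r.grab_frame("side"),r.grab_frame("scene")]
cv2.imwrite("pics/f.png",np.hstack([cv2.resize(fs[0]["color"][200:340,200:340],(400,400),interpolation=2),cv2.resize(fs[1]["color"][180:320,160:300],(400,400),interpolation=2)]))
for f in fs:
    for o,z in dict(screw_tray=0,bit_case=0,tape_measure=0).items():
        for d in r.place_of(f,o)[:1]: print(o,round(d["confidence"],2),ray(f,d["location"],z).round(3))
E
```

```text
pre t 17.52 tcp [ 0.589 -0.024  0.067] F [ 0.3 -0.1  0.2] qd [-0.47  0.31  2.18  1.59  0.46 -0.54]
 t 18.17 tcp [ 0.613 -0.02   0.066] F [-1.7 -1.6  0.4] qd [-0.43  0.35  2.12  1.58  0.44 -0.5 ]
 t 18.72 tcp [ 0.633 -0.015  0.066] F [-1.4 -0.  -0.9] qd [-0.4   0.38  2.08  1.56  0.42 -0.46]
0.013 t 18.97 tcp [ 0.636 -0.015  0.066] F [-3.  -0.9  0.6] qd [-0.4   0.38  2.07  1.56  0.42 -0.45]
0.015 t 19.22 tcp [ 0.638 -0.014  0.066] F [-3.2 -1.9  0.3] qd [-0.4   0.39  2.06  1.56  0.42 -0.44]
0.017 t 19.47 tcp [ 0.64  -0.014  0.066] F [-4.1 -0.7 -0.2] qd [-0.39  0.39  2.06  1.56  0.41 -0.44]
0.019 t 19.72 tcp [ 0.642 -0.014  0.066] F [-3.2 -1.7  0.6] qd [-0.39  0.39  2.05  1.56  0.41 -0.44]
0.021 t 19.97 tcp [ 0.644 -0.013  0.066] F [-3.3 -0.6 -0.5] qd [-0.39  0.39  2.05  1.55  0.41 -0.43]
0.023 t 20.22 tcp [ 0.645 -0.013  0.066] F [-11.5  -1.6   4.9] qd [-0.39  0.4   2.05  1.55  0.41 -0.43]
0.025 t 20.47 tcp [ 0.646 -0.013  0.066] F [-31.9  -7.   18.7] qd [-0.39  0.4   2.04  1.55  0.41 -0.42]
end t 22.74 tcp [ 0.545 -0.033  0.29 ] F [-0.5  0.3 -0.3] qd [-0.55 -0.3   2.18  0.76  0.79  0.39]
screw_tray 0.76 [0.628 0.2   0.   ]
bit_case 0.97 [ 0.733 -0.215  0.   ]
tape_measure 0.6 [ 0.575 -0.217  0.   ]
screw_tray 0.91 [0.634 0.204 0.   ]
bit_case 0.94 [ 0.717 -0.214  0.   ]
tape_measure 0.67 [ 0.565 -0.231  0.   ]
```

View pics/f.png

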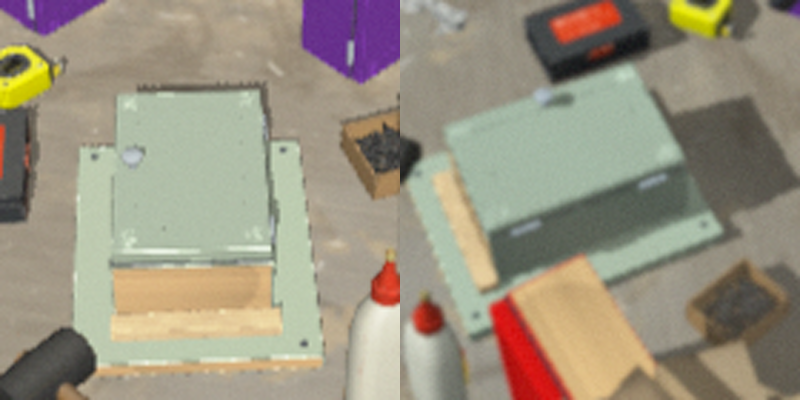

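The top end meets the lath along its whole width (side panel, y ≈ 310). The force rose at 23 mm against an expected 22 mm, the foot is inside the board edge, and the bystanders are where they were.

```bash
python3 -c "
from h import *
print(r.job_done())"
```

```text
the job is handed in; nothing more can be done
None
```

I slid the cabinet flush to the board, tipped it door up onto it and pushed it flush against the stop lath, with the bystanders left in place, then handed the job in at about 23 s on the robot's clock (no verdict was returned).

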